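# Run a watch movement under the inspection microscope on its locking slide

### The job

The watch movement lies loose in the nest of the inspection slide, which is locked part-way along its rail. Press the slide's lock button fully down with a fingertip and, keeping it held down, push the carriage along its rail right up to the end stop, so that the movement is under the microscope; then let the button come up again, so that the slide locks there, and draw clear. Work gently, by pressing and pushing alone: the movement must ride along untouched in its nest, nothing is picked up, and the things standing around stay where they are.

Things in the scene. Friction and masses are not known exactly. Their poses are not given: they have to be found in the camera images.
- station: Inspection station, fixed to the bench: grey base plate 350 x 100 x 10 mm, steel rail along its middle with a toothed strip on the left, end stop and microscope at the far end. Origin on the bench under the rail; +x along the rail toward the microscope (the push direction). Base x -151 to +199 mm; barrel at x +110, 48 mm across, height 104 to 224 mm; column at x +180, 235 mm tall.
- carriage: Aluminium carriage, plate 188 x 62 mm, top at height 38 mm; slides only along station x. Origin on the lock button's axis at bench height, axes as the station's; plate x -30 to +158 mm. Button and thumb rest near the rear, nest at x +130. Origin starts at station x -115 to -85 mm and is at -20 mm against the end stop (65 to 95 mm of travel). Unlocked it slides at about 2 N.
- button_top (a point): Centre of the top of the lock button, a round flat dark button 22 mm across; it moves with the button. Released it is 57 mm above the bench (11 mm over its housing), fully pressed 49 mm.
- lock_button (a joint): How far the button is pressed straight down, m: 0 up (sprung), 0.008 fully down; 2.6 N starts it, 6.2 N holds it fully down. Less than 6 mm down, its pawl sits in the toothed strip (a gap every 8 mm, 1 mm play) and locks the carriage, so letting go on the way locks it there. Against the end stop the pawl faces the last gap and springs in when let go.
- thumb_rest (a point): Upper edge, in the middle, of the face of the thumb rest that looks to the button: an upright aluminium plate 42 mm wide, top 68 mm above the bench, its face 20 mm ahead (+x) of the button's axis. A fingertip that holds the button down can push the carriage forward against this face. There is no wall behind or beside the button.
- nest (a point): Centre of the nest's floor, 39 mm above the bench, 130 mm ahead of the button's axis: black ring, 42 mm outside, seat 30 mm across and 4 mm deep.
- under_lens (a point): Point of the station on the microscope's optical axis, 42 mm above the bench. When the carriage is against the end stop the nest's centre is vertically under it (0 mm apart in plan), so the distance of the nest from it in plan is the travel still to go.
- movement: The watch movement, a brass disc 28 mm across and 5 mm thick that lies loose in the nest; origin at the centre of its underside. It must stay in the nest.
- tweezers: Fine steel tweezers, 14 x 128 x 10 mm, lying along the right side of the station: leave alone. Origin under the centre, long axis y.
- loupe: Black eye loupe, 30 mm across, 31 mm tall, right of the station: leave alone. Origin under the centre.
- screwdriver: Small screwdriver, 11 x 118 x 11 mm, lying along the right side of the station: leave alone. Origin under the centre, long axis y.
- dome_base: Mint-coloured round tray, 128 mm across, 20 mm tall, left of the station: leave alone. Origin under the centre.
- dust_dome: Clear dust dome with a knob, 106 mm across, 83 mm tall, standing on the mint tray (its top about 100 mm above the bench): leave alone. Origin at the centre of its lower rim.
Not all that is in view belongs to the job. Of the things that look like the movement, the smallest one is meant.

How it is judged:
By the outcome, as a careful person would: the job done as asked, in the order asked, and still so for the second after the job is handed in, with the robot touching nothing.
It also fails if it takes over 35 s, if anything falls off the work surface, if the arm or the gripper's body presses on something with over 40 N, if the wrist force passes 120 N, or if a joint passes its speed limit or range.

### The arm

A 6-joint arm with a two-finger parallel gripper is mounted at the origin on a cart in front of the work surface, level with it; the furniture and walls round the work are solid. World frame = base frame: x ahead of the robot, y to its left, z up, the work surface at z = 0. Lengths are in m, angles in degrees, forces in N, time in s.
With the tool pointing down it reaches from about 0.35 to 0.875 m from the base axis. Payload 4.2 kg.
Tool frame: the origin (TCP) lies on the centre line of the jaws, within the pads' length; the fingertips stand 25 mm ahead of it and the grasp point (between the pads) lies 6 mm ahead of it; z points along the fingers, y is the line along which they close (so a half turn about z gives the same grasp; the last joint's range is limited). The gripper opens to 87 mm and grips with 3 to 60 N. Pads are 19 mm wide; open, the fingers measure 117 mm over their backs; the gripper's body (75 mm by 190 mm) begins 51 mm behind the grasp point.
Start: joints at [81.337, 22.042, 0.453, 0, -68.411, -14.817], TCP at [0.249, 0.573, 0.248] pointing down, gripper open.
Joint ranges: [-179.83, 179.83], [-69.29, 118.12], [-61.27, 80.66], [-181.25, 117.63], [-171.15, -9.14], [-177.46, 177.46]. Speed limits (degrees/s): [159.86, 159.86, 180, 180, 180, 180].

### API

Orientations are given as a 3x3 rotation matrix whose columns are the frame's x, y, z axes.
In Python, from station import r gives the robot as it stands.
- The arm moves only by the tool move_arm, never from a script. Its argument "series" is a list of rows, each an object with "grip": the opening, from 0 (shut) to 1 (fully open); "xyz": the shift along the tool's x, y, z in mm, a list of three; "angular": the turn, a rotation vector about the tool's x, y, z in rad, a list of three. A call has 1 to 10 rows; each row is the pose to reach, as a shift and turn from the pose commanded when the call began, along the tool's axes at that moment; what a row does not reach only later rows make up. A row lasts 1/10 s, in which the tool goes at most 50 mm and 8.59 degrees, less where a joint would pass 70% of its speed; a pose out of reach is approached as far as the arm can. A call with a gripper value outside its range is refused whole. The fingers move at their own pace and stop on an object; the grip force is fixed at half the most. Time passes only in rows, so rows that repeat a pose let the fingers close. It gives the time, the measured TCP pose, the force, the opening and the grip force at its end, in the units of the state.
- r.sense(): the state, without advancing time (a new reading comes with each control period).
- r.capture(name): name is "scene" or "top" or "wrist"; returns a dict with "img" (420x560x3 uint8, red, green, blue), "camera_matrix" (3x3 intrinsics, pixels), "k1" (the pictures are not rectified: a ray, as slopes to the right and down, at radius r is drawn at 1 + k1 r^2 times it, then the intrinsics apply), "rvec" (rotation vector, rad) and "tvec" (3), from world to camera coordinates, as OpenCV has them; the wrist camera has in their place "hand_eye" (4x4, takes a point from camera to tool coordinates, whose origin is the TCP and whose axes are the flange's). Camera axes: x right, y down, z forward; pixel columns grow to the right and rows downward; lengths in m; the calibration is good to about 2 mm. A picture is of the moment at which its call begins: read the wrist's pose just before it. There is no depth.
- r.finish_job(): hands the job in; it is judged then, once.
The state is a dict: "time_s": time; "joints": joint angles; "joint_velocities": joint speeds; "effort": joint torques, N m; "tcp_pos": TCP position; "ee_rot": TCP orientation; "wrist_force": force on the tool from outside, world axes, zero at the start; "moment": the same for the moment, N m; "gripper_width": opening from 0.0 (shut) to 1.0 (fully open); "gripper_force": force on a finger pad.
Only numpy, scipy, OpenCV 4.12 (cv2) and the standard library are available. Lean on these libraries where they do the work, as an engineer would, in place of code of your own. Each camera call takes 0.05 s, during which the arm holds its last target. There are 200 camera calls.

## Working session

There is one attempt and no reset: what is moved stays moved. The work goes in short steps, Python scripts to look and compute and a tool call to move; the robot and the scene stay as the last step left them, time stands still between calls to the robot, and variables do not carry over. Pictures are saved under pics/ and viewed, at most 10 in all, crops included, and the job is handed in when it is done.

Besides the shell and the picture viewer there is one more tool, called as name(argument=value, ...) on one line, values as JSON. move_arm: Moves the arm, as the interface text tells. Its arguments: {"type":"object","properties":{"series":{"type":"array"}},"required":["series"]}

```bash
mkdir -p pics; cat > h.py <<'E'
import numpy as np, cv2
from station import r
def cap(n,f):
    c=r.capture(n); cv2.imwrite('pics/'+f,c['img'][:,:,::-1]); return c
def ray(c,u,v,T=None):
    K=np.array(c['camera_matrix']); d=np.array([(u-K[0,2])/K[0,0],(v-K[1,2])/K[1,1]]); s=d.copy()
    for _ in range(20): s=d/(1+c['k1']*(s@s))
    d=np.array([s[0],s[1],1.])
    if 'rvec' in c:
        R=cv2.Rodrigues(np.array(c['rvec'],float))[0]; t=np.array(c['tvec']).ravel()
        return -R.T@t, R.T@d
    H=np.array(c['hand_eye']); p,Rt=T
    return p+Rt@H[:3,3], Rt@H[:3,:3]@d
def onz(c,u,v,z,T=None):
    o,d=ray(c,u,v,T); return o+d*(z-o[2])/d[2]
E
python3 - <<'E'
from h import *
import pickle
s=r.sense(); print(s)
D={n:cap(n,n+'0.png') for n in('scene','top','wrist')}
D['T']=(np.array(s['tcp_pos']),np.array(s['ee_rot'])); pickle.dump(D,open('d0.pkl','wb'))
print(D['wrist']['hand_eye'])
E
```

```text
{'time_s': 0.0, 'joints': array([ 8.13379061e+01,  2.20897268e+01,  3.79758405e-01, -2.98488936e-02,
       -6.84121353e+01, -1.48165473e+01]), 'joint_velocities': array([-0.02513962,  0.09020527,  0.01772525, -0.05346946,  0.07346917,
       -0.05452076]), 'effort': array([ 1.32826754e-03, -3.90666676e+01,  1.87402171e+01,  4.21974063e+00,
        1.10551793e-02, -1.82341632e-04]), 'tcp_pos': array([0.24876163, 0.57275338, 0.24646808]), 'ee_rot': array([[ 9.17132100e-01, -3.98582578e-01, -7.99845652e-04],
       [-3.98583373e-01, -9.17129848e-01, -2.03379972e-03],
       [ 7.70748140e-05,  2.18406819e-03, -9.99997612e-01]]), 'wrist_force': array([-0.21279449, -0.06863965,  0.10189263]), 'moment': array([-0.02951258, -0.02487922,  0.0135826 ]), 'gripper_force': 0.0, 'gripper_width': 1.0024857946306927}
[[-1.05351400e-03 -9.58316132e-01 -2.85708034e-01  7.82173725e-02]
 [ 9.99999216e-01 -1.20286215e-03  3.47239208e-04  1.23518580e-04]
 [-6.76432314e-04 -2.85707444e-01  9.58316649e-01 -1.37490718e-01]
 [ 0.00000000e+00  0.00000000e+00  0.00000000e+00  1.00000000e+00]]
```

View pics/top0.png

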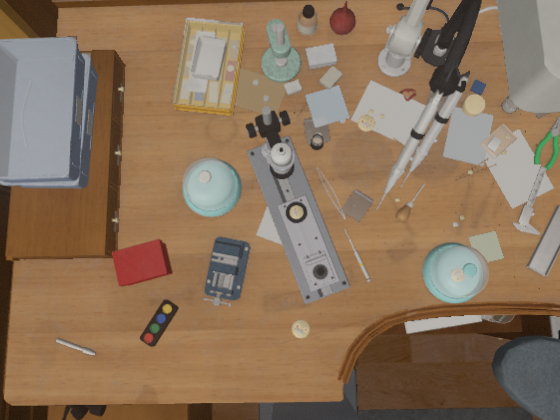

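View pics/scene0.png

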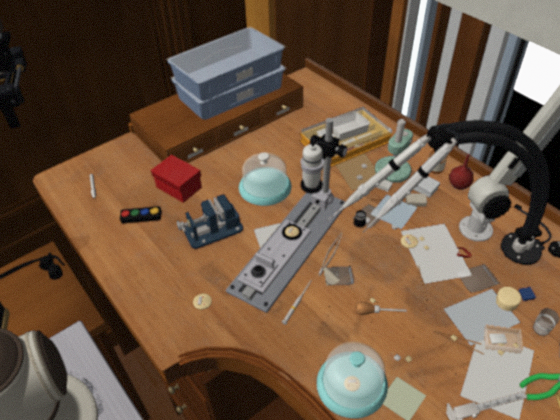

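The top view shows the button at about (320,271), the nest at (296,212) and the barrel at (282,155). The base corners are near (312,300), (347,287) and (250,150). I'll refine these by mask.

```bash
python3 - <<'E'
from h import *
import pickle
D=pickle.load(open('d0.pkl','rb')); c=D['top']
for n,u,v,z in[('btn',320,271,.057),('nest',296,212,.042),('bc1',307,301,.01),('bc2',347,287,.01),('bc3',250,150,.01),('loupe',317,141,.03),('tray',212,187,.02),('scr',358,256,.01)]: print(n,onz(c,u,v,z).round(4))
print('camtop',ray(c,0,0)[0],'scene',ray(D['scene'],0,0)[0])
im=c['img'][120:310,230:370]; im2=cv2.resize(im,None,fx=3,fy=3,interpolation=cv2.INTER_CUBIC)
w=cv2.resize(D['wrist']['img'],None,fx=.6,fy=.6)
o=np.zeros((570,420+336,3),np.uint8); o[:,:420]=im2; o[:252,420:]=w
s=cv2.resize(D['scene']['img'][190:310,225:350],(336,318)); o[252:,420:]=s
cv2.imwrite('pics/c1.png',o[:,:,::-1])
E
```

```text
btn [0.477  0.0016 0.057 ]
nest [0.5983 0.0452 0.042 ]
bc1 [0.4194 0.0268 0.01  ]
bc2 [ 0.4459 -0.0558  0.01  ]
bc3 [0.7427 0.1404 0.01  ]
loupe [ 0.7527 -0.0036  0.03  ]
tray [0.6599 0.2209 0.02  ]
scr [ 0.5088 -0.0813  0.01  ]
camtop [0.42667553 0.06827447 0.99828955] scene [ 0.12775377 -0.52494788  0.85965358]
```

View pics/c1.png

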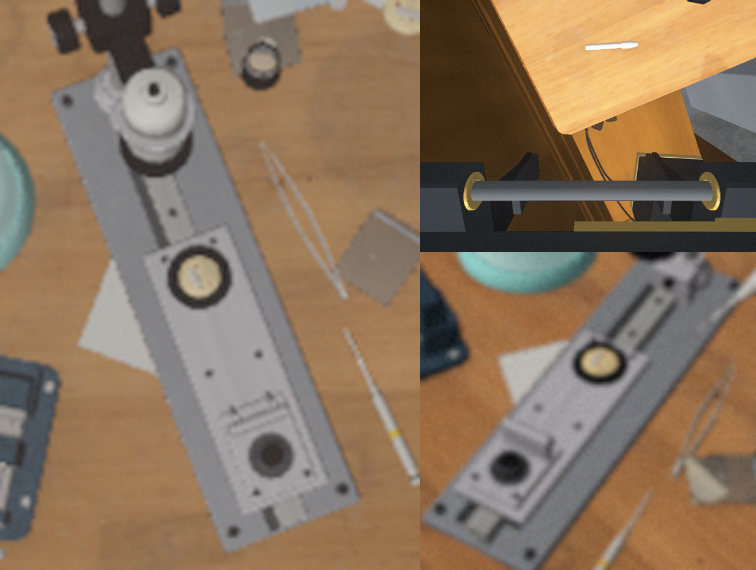

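The crop shows the button at about (320.3,271.7), the nest at (296.7,212.3), and the base corners at crop/3 plus the offset. The thumb rest is ahead of the button. I'll compute the frame and the approach next.

```bash
cat >> h.py <<'E'
def shift(target,yaw_dir=None):
    s=r.sense(); R=np.array(s['ee_rot']); d=R.T@(np.array(target)-s['tcp_pos'])*1000
    print('shift mm',d.round(1),'tcp',s['tcp_pos'].round(4),'F',s['wrist_force'].round(1),'t',s['time_s'])
    if yaw_dir is not None:
        x=np.r_[yaw_dir,0];x/=np.linalg.norm(x); G=np.c_[x,np.cross([0,0,-1],x),[0,0,-1]]
        print('rot',cv2.Rodrigues(R.T@G)[0].ravel().round(3))
E
python3 - <<'E'
from h import *
import pickle
D=pickle.load(open('d0.pkl','rb')); c=D['top']
P=[onz(c,230+u/3,120+v/3,.01)[:2] for u,v in((52,95),(180,48),(358,497),(228,550))]
f=(P[0]+P[1]-P[2]-P[3])/2; L=np.linalg.norm(f); f/=L; mid=sum(P)/4; n=np.array([-f[1],f[0]])
org=mid-f*.024
print('len',L,'f',f,'yaw',np.degrees(np.arctan2(f[1],f[0])),'origin',org)
for nm,u,v,z in(('btn',320.3,271.7,.057),('nest',296.7,212.3,.044)):
    p=onz(c,u,v,z)[:2]; print(nm,p,(p-org)@f,(p-org)@n)
b=onz(c,320.3,271.7,.057)
shift(np.r_[b[:2],.15],-f)
E
```

```text
len 0.34397286905580204 f [0.94190728 0.335873  ] yaw 19.62563345788943 origin [0.57103434 0.03385461]
btn [0.47565607 0.00101827] -0.10086632914358101 0.0011062005344453785
nest [0.59731223 0.04384232] 0.02810593800747622 0.000581461753213712
shift mm [435.9 433.9  97.5] tcp [0.2488 0.5729 0.2467] F [-0.6 -0.1  0.6] t 0.15
rot [ 1.000e-03 -2.000e-03  2.389e+00]
```

move_arm(series=[{"grip": 0,"xyz": [436,434,40],"angular": [0,0,2.389]},{"grip": 0,"xyz": [436,434,40],"angular": [0,0,2.389]},{"grip": 0,"xyz": [436,434,40],"angular": [0,0,2.389]},{"grip": 0,"xyz": [436,434,40],"angular": [0,0,2.389]},{"grip": 0,"xyz": [436,434,40],"angular": [0,0,2.389]},{"grip": 0,"xyz": [436,434,40],"angular": [0,0,2.389]},{"grip": 0,"xyz": [436,434,40],"angular": [0,0,2.389]},{"grip": 0,"xyz": [436,434,40],"angular": [0,0,2.389]},{"grip": 0,"xyz": [436,434,40],"angular": [0,0,2.389]},{"grip": 0,"xyz": [436,434,40],"angular": [0,0,2.389]}])

```text
time_s: 1.15
tcp_pos: [0.4333, 0.1076, 0.2152]
ee_rot: [[-0.338, -0.941, 0.0], [-0.941, 0.338, 0.0], [-0.0, -0.0, -1.0]]
wrist_force: [0.5, 0.1, -1.0]
gripper_width: 0.171
gripper_force: 0.0
```

```bash
python3 - <<'E'
from h import *
shift([.4757,.0010,.2],[-.942,-.336])
print(r.sense()['joints'].round(1))
E
```

```text
shift mm [ 86.  -75.9  15.2] tcp [0.4333 0.1076 0.2152] F [ 0.5  0.1 -1. ] t 1.15
rot [-0.     0.001  0.884]
[ 34.9   6.1 -26.2  -0.  -57.6 -54.7]
```

move_arm(series=[{"grip": 0,"xyz": [86,-76,15],"angular": [0,0,0.884]},{"grip": 0,"xyz": [86,-76,15],"angular": [0,0,0.884]},{"grip": 0,"xyz": [86,-76,15],"angular": [0,0,0.884]},{"grip": 0,"xyz": [86,-76,15],"angular": [0,0,0.884]},{"grip": 0,"xyz": [86,-76,15],"angular": [0,0,0.884]},{"grip": 0,"xyz": [86,-76,15],"angular": [0,0,0.884]},{"grip": 0,"xyz": [86,-76,15],"angular": [0,0,0.884]},{"grip": 0,"xyz": [86,-76,15],"angular": [0,0,0.884]},{"grip": 0,"xyz": [86,-76,15],"angular": [0,0,0.884]}])

```text
time_s: 2.05
tcp_pos: [0.4761, 0.0032, 0.2001]
ee_rot: [[-0.939, -0.343, -0.0], [-0.343, 0.939, -0.0], [0.0, -0.0, -1.0]]
wrist_force: [-0.1, -0.0, -0.3]
gripper_width: 0.005
gripper_force: 0.0
```

```bash
python3 - <<'E'
from h import *
shift([.4757,.0010,.2],[-.942,-.336])
s=r.sense();T=(s['tcp_pos'],s['ee_rot'])
c=cap('wrist','w1.png')
import pickle; pickle.dump((c,T),open('w1.pkl','wb'))
E
```

```text
shift mm [ 1.1 -1.9  0.1] tcp [0.4761 0.0032 0.2001] F [-0.1 -0.  -0.3] t 2.05
rot [-0.    -0.     0.007]
```

View pics/w1.png

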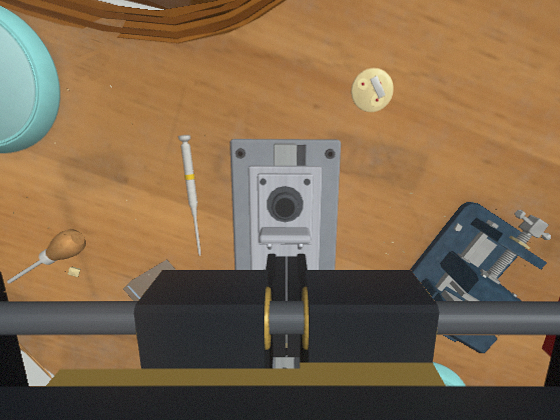

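The wrist view shows the button (dark disc) at about (285,206) and the plate's rear corners at (249,167) and (321,167). The base plate's rear corners are at (232,141) and (340,141), and the face edge of the thumb rest is at about row 228.

```bash
python3 - <<'E'
from h import *
import pickle
c,T=pickle.load(open('w1.pkl','rb')); T=(np.array(T[0]),np.array(T[1]))
g=cv2.cvtColor(c['img'],cv2.COLOR_RGB2GRAY)[180:226,262:308]
m=(g<45).astype(np.uint8); n,l,st,ce=cv2.connectedComponentsWithStats(m); i=1+st[1:,4].argmax(); print(st[i],ce[i]+[262,180])
print(g[26,::2]); print(g[::2,23])
f=T[1][:2,0]*-1; nn=np.array([-f[1],f[0]])
b=onz(c,285,206,.057,T)[:2]
for nm,u,v,z in(('btn',285,206,.057),('restL',260,228,.068),('restR',310,228,.068),('pl',249,167,.038),('pr',321,167,.038),('bl',232,141,.01),('br',340,141,.01)):
    p=onz(c,u,v,z,T)[:2]; print(nm,p.round(4),((p-b)@f*1000).round(1),((p-b)@nn*1000).round(1))
E
```

```text
Traceback (most recent call last):
ValueError: attempt to get argmax of an empty sequence
```

```bash
python3 - <<'E'
from h import *
import pickle
c,T=pickle.load(open('w1.pkl','rb')); T=(np.array(T[0]),np.array(T[1]))
g=cv2.cvtColor(c['img'],cv2.COLOR_RGB2GRAY)[180:226,262:308]
print(g[26]); print(g[:,23])
f=T[1][:2,0]*-1; nn=np.array([-f[1],f[0]])
b=onz(c,285,206,.057,T)[:2]
for nm,u,v,z in(('btn',285,206,.057),('restL',260,228,.068),('restR',310,228,.068),('pl',249,167,.038),('pr',321,167,.038),('bl',232,141,.01),('br',340,141,.01)):
    p=onz(c,u,v,z,T)[:2]; print(nm,p.round(4),((p-b)@f*1000).round(1),((p-b)@nn*1000).round(1))
E
```

```text
[181 177 179 187 154  93  82  83  86  72  64  70  81  63  54  55  54  50
  59  54  52  51  49  52  52  57  56  58  57  53  58  50  69  81  80  87
  87  84  85  82 107 159 180 174 177 178]
[170 170 170 172 175 167  90  78  81  83  86  80  66  75  82  88  93  81
  60  55  55  55  58  57  57  54  52  57  52  57  56  54  54  56  53  55
  51  70  80  63  77  89 143 174 172 171]
btn [0.4734 0.0012] 0.0 0.0
restL [ 0.4942 -0.0121] 15.0 -19.7
restR [0.4807 0.0249] 15.0 19.7
pl [ 0.4569 -0.0367] -28.5 -30.0
pr [0.4364 0.0196] -28.5 30.0
bl [ 0.4451 -0.0595] -47.4 -47.4
br [0.4122 0.031 ] -47.3 49.0
```

```bash
python3 - <<'E'
from h import *
shift([.4786,.0026,.1],[-.9418,-.3363])
E
```

```text
shift mm [ -2.1  -1.4 100.1] tcp [0.4761 0.0032 0.2001] F [0.7 0.3 0.3] t 2.1
rot [-0.    -0.     0.007]
```

Going down to a tip height of about 75 mm first.

move_arm(series=[{"grip": 0,"xyz": [-2,-1.5,30],"angular": [0,0,0.007]},{"grip": 0,"xyz": [-2,-1.5,60],"angular": [0,0,0.007]},{"grip": 0,"xyz": [-2,-1.5,85],"angular": [0,0,0.007]},{"grip": 0,"xyz": [-2,-1.5,100],"angular": [0,0,0.007]},{"grip": 0,"xyz": [-2,-1.5,100],"angular": [0,0,0.007]},{"grip": 0,"xyz": [-2,-1.5,100],"angular": [0,0,0.007]}])

```text
time_s: 2.7
tcp_pos: [0.4789, 0.0025, 0.1004]
ee_rot: [[-0.942, -0.335, 0.0], [-0.335, 0.942, -0.0], [-0.0, -0.0, -1.0]]
wrist_force: [1.1, -0.9, 1.0]
gripper_width: 0.005
gripper_force: 0.0
```

```bash
python3 - <<'E'
from h import *
shift([.4786,.0026,.1],[-.9418,-.3363])
c=cap('scene','s1.png'); w=cap('wrist','w2.png')
o=np.zeros((420,800,3),np.uint8); o[:,:400]=w['img'][:,80:480]; o[:,400:]=cv2.resize(c['img'][210:310,220:315],(400,420),interpolation=cv2.INTER_CUBIC)
cv2.imwrite('pics/c2.png',o[:,:,::-1])
E
```

```text
shift mm [0.3 0.2 0.4] tcp [0.4789 0.0025 0.1004] F [ 1.1 -0.9  1. ] t 2.7
rot [-0.     0.    -0.001]
```

View pics/c2.png

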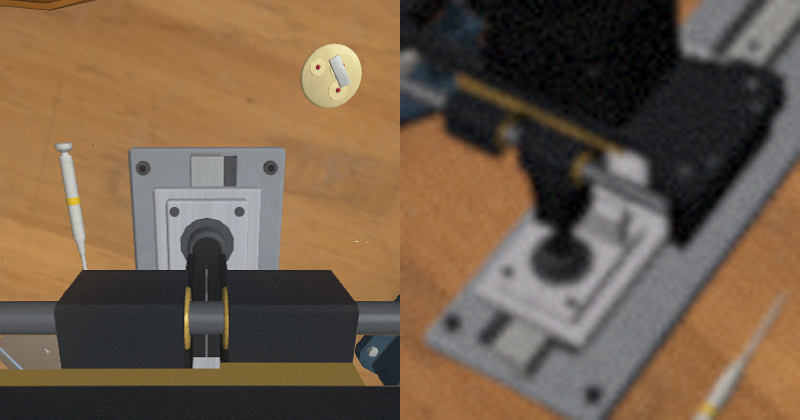

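The fingertips stand laterally centred over the button (crop about (207,243)), with the thumb rest ahead of them. Pressing slowly.

move_arm(series=[{"grip": 0,"xyz": [0,0,8],"angular": [0,0,0]},{"grip": 0,"xyz": [0,0,14],"angular": [0,0,0]},{"grip": 0,"xyz": [0,0,17],"angular": [0,0,0]},{"grip": 0,"xyz": [0,0,19],"angular": [0,0,0]},{"grip": 0,"xyz": [0,0,20],"angular": [0,0,0]},{"grip": 0,"xyz": [0,0,21],"angular": [0,0,0]},{"grip": 0,"xyz": [0,0,22],"angular": [0,0,0]},{"grip": 0,"xyz": [0,0,23],"angular": [0,0,0]},{"grip": 0,"xyz": [0,0,23],"angular": [0,0,0]},{"grip": 0,"xyz": [0,0,23],"angular": [0,0,0]}])

```text
time_s: 3.8
tcp_pos: [0.4786, 0.0024, 0.0773]
ee_rot: [[-0.942, -0.334, 0.0], [-0.334, 0.942, 0.0], [-0.0, -0.0, -1.0]]
wrist_force: [-1.3, -0.4, 3.9]
gripper_width: 0.005
gripper_force: 2.3
```

move_arm(series=[{"grip": 0,"xyz": [0,0,1],"angular": [0,0,0]},{"grip": 0,"xyz": [0,0,2],"angular": [0,0,0]},{"grip": 0,"xyz": [0,0,3],"angular": [0,0,0]},{"grip": 0,"xyz": [0,0,3.5],"angular": [0,0,0]},{"grip": 0,"xyz": [0,0,4],"angular": [0,0,0]},{"grip": 0,"xyz": [0,0,4],"angular": [0,0,0]}])

```text
time_s: 4.4
tcp_pos: [0.4801, 0.0029, 0.0743]
ee_rot: [[-0.942, -0.335, 0.004], [-0.335, 0.942, 0.001], [-0.004, -0.001, -1.0]]
wrist_force: [-2.1, -0.0, 10.7]
gripper_width: 0.007
gripper_force: 5.2
```

Button fully down at about 10 N. Pushing forward (tool −x), gently.

move_arm(series=[{"grip": 0,"xyz": [-1,0,0],"angular": [0,0,0]},{"grip": 0,"xyz": [-3,0,0],"angular": [0,0,0]},{"grip": 0,"xyz": [-5,0,0],"angular": [0,0,0]},{"grip": 0,"xyz": [-7,0,0],"angular": [0,0,0]},{"grip": 0,"xyz": [-9,0,0],"angular": [0,0,0]},{"grip": 0,"xyz": [-11,0,0],"angular": [0,0,0]},{"grip": 0,"xyz": [-13,0,0],"angular": [0,0,0]},{"grip": 0,"xyz": [-15,0,0],"angular": [0,0,0]},{"grip": 0,"xyz": [-15,0,0],"angular": [0,0,0]}])

```text
time_s: 5.3
tcp_pos: [0.4944, 0.008, 0.0743]
ee_rot: [[-0.942, -0.335, 0.004], [-0.335, 0.942, 0.001], [-0.004, -0.001, -1.0]]
wrist_force: [-0.9, 1.5, 10.2]
gripper_width: 0.005
gripper_force: 4.9
```

```bash
python3 - <<'E'
from h import *
s=r.sense(); print(s['wrist_force'],s['tcp_pos'])
c=cap('top','t2.png')
cv2.imwrite('pics/c3.png',cv2.resize(c['img'][120:310,230:370],None,fx=3,fy=3,interpolation=cv2.INTER_CUBIC)[:,:,::-1])
E
```

```text
[-0.91834405  1.53233944 10.21374159] [0.4944244  0.00801862 0.07432203]
```

View pics/c3.png

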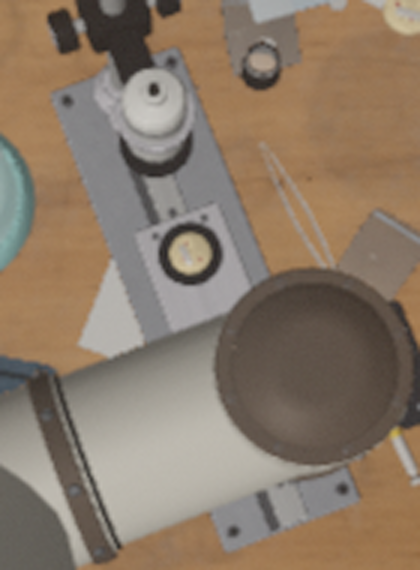

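The nest moved from crop (200,277) to (190,254), about 16 mm, with the movement still seated. Continuing.

move_arm(series=[{"grip": 0,"xyz": [-1,0,0],"angular": [0,0,0]},{"grip": 0,"xyz": [-3,0,0],"angular": [0,0,0]},{"grip": 0,"xyz": [-6,0,0],"angular": [0,0,0]},{"grip": 0,"xyz": [-9,0,0],"angular": [0,0,0]},{"grip": 0,"xyz": [-12,0,0],"angular": [0,0,0]},{"grip": 0,"xyz": [-15,0,0],"angular": [0,0,0]},{"grip": 0,"xyz": [-18,0,0],"angular": [0,0,0]},{"grip": 0,"xyz": [-21,0,0],"angular": [0,0,0]},{"grip": 0,"xyz": [-24,0,0],"angular": [0,0,0]},{"grip": 0,"xyz": [-27,0,0],"angular": [0,0,0]}])

```text
time_s: 6.35
tcp_pos: [0.5194, 0.0169, 0.0743]
ee_rot: [[-0.942, -0.335, 0.003], [-0.335, 0.942, 0.001], [-0.003, -0.0, -1.0]]
wrist_force: [-2.3, 1.1, 9.9]
gripper_width: 0.004
gripper_force: 5.0
```

move_arm(series=[{"grip": 0,"xyz": [-3,0,0],"angular": [0,0,0]},{"grip": 0,"xyz": [-6,0,0],"angular": [0,0,0]},{"grip": 0,"xyz": [-9,0,0],"angular": [0,0,0]},{"grip": 0,"xyz": [-12,0,0],"angular": [0,0,0]},{"grip": 0,"xyz": [-15,0,0],"angular": [0,0,0]},{"grip": 0,"xyz": [-18,0,0],"angular": [0,0,0]},{"grip": 0,"xyz": [-21,0,0],"angular": [0,0,0]},{"grip": 0,"xyz": [-24,0,0],"angular": [0,0,0]},{"grip": 0,"xyz": [-26,0,0],"angular": [0,0,0]},{"grip": 0,"xyz": [-27,0,0],"angular": [0,0,0]}])

```text
time_s: 7.35
tcp_pos: [0.545, 0.0261, 0.0743]
ee_rot: [[-0.942, -0.335, 0.003], [-0.335, 0.942, 0.001], [-0.003, -0.0, -1.0]]
wrist_force: [-2.2, 1.9, 9.6]
gripper_width: 0.005
gripper_force: 4.8
```

move_arm(series=[{"grip": 0,"xyz": [-1.5,0,0],"angular": [0,0,0]},{"grip": 0,"xyz": [-3,0,0],"angular": [0,0,0]},{"grip": 0,"xyz": [-4.5,0,0],"angular": [0,0,0]},{"grip": 0,"xyz": [-6,0,0],"angular": [0,0,0]},{"grip": 0,"xyz": [-7.5,0,0],"angular": [0,0,0]},{"grip": 0,"xyz": [-9,0,0],"angular": [0,0,0]},{"grip": 0,"xyz": [-10,0,0],"angular": [0,0,0]},{"grip": 0,"xyz": [-10,0,0],"angular": [0,0,0]}])

```text
time_s: 8.15
tcp_pos: [0.5544, 0.0295, 0.0743]
ee_rot: [[-0.942, -0.335, 0.003], [-0.335, 0.942, 0.001], [-0.003, -0.0, -1.0]]
wrist_force: [-2.0, 1.2, 9.3]
gripper_width: 0.0
gripper_force: 4.5
```

move_arm(series=[{"grip": 0,"xyz": [-1,0,0],"angular": [0,0,0]},{"grip": 0,"xyz": [-2,0,0],"angular": [0,0,0]},{"grip": 0,"xyz": [-3,0,0],"angular": [0,0,0]},{"grip": 0,"xyz": [-4,0,0],"angular": [0,0,0]},{"grip": 0,"xyz": [-4,0,0],"angular": [0,0,0]}])

```text
time_s: 8.65
tcp_pos: [0.5552, 0.0297, 0.0742]
ee_rot: [[-0.942, -0.334, -0.004], [-0.334, 0.942, -0.001], [0.004, 0.0, -1.0]]
wrist_force: [-6.5, 0.4, 15.1]
gripper_width: 0.002
gripper_force: 7.4
```

Contact rises after about 80 mm of travel, which looks like the end stop. Pushing a little more, then checking.

move_arm(series=[{"grip": 0,"xyz": [-1,0,0],"angular": [0,0,0]},{"grip": 0,"xyz": [-2,0,0],"angular": [0,0,0]},{"grip": 0,"xyz": [-2,0,0],"angular": [0,0,0]}])

```text
time_s: 8.95
tcp_pos: [0.5555, 0.0298, 0.0741]
ee_rot: [[-0.943, -0.334, -0.007], [-0.334, 0.943, -0.002], [0.008, 0.0, -1.0]]
wrist_force: [-9.9, -0.7, 17.0]
gripper_width: 0.007
gripper_force: 8.8
```

```bash
python3 - <<'E'
from h import *
import pickle
s=r.sense(); T=(s['tcp_pos'],s['ee_rot']); print(s['wrist_force'],T[0])
w=cap('wrist','w3.png'); c=cap('scene','s3.png'); pickle.dump((w,T,c),open('w3.pkl','wb'))
o=np.zeros((420,800,3),np.uint8); o[:,:400]=w['img'][:,80:480]; o[:,400:]=cv2.resize(c['img'][170:290,230:345],(400,420),interpolation=cv2.INTER_CUBIC)
cv2.imwrite('pics/c4.png',o[:,:,::-1])
E
```

```text
[-9.93479823 -0.68107183 17.00762418] [0.55549076 0.0298004  0.07414099]
```

View pics/c4.png

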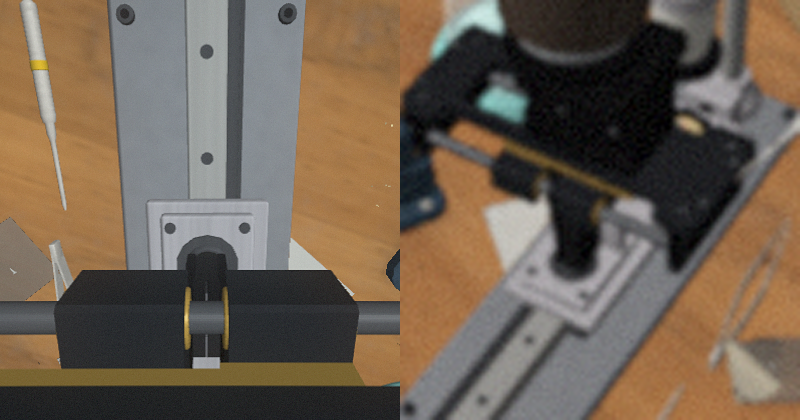

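The wrist view shows base screws at full-image (205,14) and (368,14), and the plate's rear edge at row 200 (227..350). I'll compute the plate-to-screw distance now and compare it with the start.

```bash
python3 - <<'E'
from h import *
import pickle
c,T=pickle.load(open('w1.pkl','rb')); w,T3,_=pickle.load(open('w3.pkl','rb'))
def d(c,T,su,sv,pu,pv):
    T=(np.array(T[0]),np.array(T[1])); f=np.array([.942,.3357])
    return [(onz(c,a,pv,.038,T)-onz(c,b,sv,.01,T))[:2]@f*1000 for a,b in zip(pu,su)]
print(d(c,T,(240,330),153.5,(249,321),167)); print(d(w,T3,(205,368),14,(227,350),200))
E
```

```text
[np.float64(7.691126120767798), np.float64(7.829849410368935)]
[np.float64(88.99819739927528), np.float64(88.91339176856356)]
```

Travel is 81 mm and the plate rear is 89 mm past the screws, so the carriage is at the end stop. Easing the forward load and then lifting straight up.

move_arm(series=[{"grip": 0,"xyz": [1,0,0],"angular": [0,0,0]},{"grip": 0,"xyz": [2,0,0],"angular": [0,0,0]},{"grip": 0,"xyz": [2.5,0,0],"angular": [0,0,0]},{"grip": 0,"xyz": [2.5,0,-1],"angular": [0,0,0]},{"grip": 0,"xyz": [2.5,0,-2],"angular": [0,0,0]},{"grip": 0,"xyz": [2.5,0,-3],"angular": [0,0,0]}])

```text
time_s: 9.65
tcp_pos: [0.5549, 0.0297, 0.0759]
ee_rot: [[-0.943, -0.334, -0.003], [-0.334, 0.943, -0.001], [0.003, 0.0, -1.0]]
wrist_force: [-3.7, 0.5, 5.1]
gripper_width: 0.003
gripper_force: 2.6
```

move_arm(series=[{"grip": 0,"xyz": [0,0,-1],"angular": [0,0,0]},{"grip": 0,"xyz": [0,0,-2],"angular": [0,0,0]},{"grip": 0,"xyz": [0,0,-3],"angular": [0,0,0]},{"grip": 0,"xyz": [0,0,-4],"angular": [0,0,0]},{"grip": 0,"xyz": [0,0,-5],"angular": [0,0,0]},{"grip": 0,"xyz": [0,0,-7],"angular": [0,0,0]},{"grip": 0,"xyz": [0,0,-9],"angular": [0,0,0]},{"grip": 0,"xyz": [0,0,-11],"angular": [0,0,0]},{"grip": 0,"xyz": [0,0,-14],"angular": [0,0,0]},{"grip": 0,"xyz": [0,0,-14],"angular": [0,0,0]}])

```text
time_s: 10.65
tcp_pos: [0.5569, 0.0302, 0.0906]
ee_rot: [[-0.942, -0.334, 0.001], [-0.334, 0.942, 0.0], [-0.002, -0.0, -1.0]]
wrist_force: [-0.3, 0.4, 0.9]
gripper_width: 0.009
gripper_force: 0.0
```

move_arm(series=[{"grip": 0,"xyz": [0,0,-8],"angular": [0,0,0]},{"grip": 0,"xyz": [0,0,-20],"angular": [0,0,0]},{"grip": 0,"xyz": [20,0,-40],"angular": [0,0,0]},{"grip": 0,"xyz": [50,0,-70],"angular": [0,0,0]},{"grip": 0,"xyz": [80,0,-100],"angular": [0,0,0]},{"grip": 0,"xyz": [110,0,-110],"angular": [0,0,0]},{"grip": 0,"xyz": [120,0,-110],"angular": [0,0,0]},{"grip": 0,"xyz": [120,0,-110],"angular": [0,0,0]}])

```text
time_s: 11.45
tcp_pos: [0.4424, -0.0104, 0.2011]
ee_rot: [[-0.943, -0.334, 0.002], [-0.334, 0.943, 0.001], [-0.002, 0.0, -1.0]]
wrist_force: [0.2, 0.8, -0.3]
gripper_width: 0.006
gripper_force: 0.0
```

```bash
python3 - <<'E'
from h import *
s=r.sense(); print(s['wrist_force'],s['tcp_pos'])
w=cap('top','t4.png'); c=cap('scene','s4.png')
o=np.zeros((570,800,3),np.uint8); o[:,:400]=cv2.resize(w['img'][120:310,235:368],(400,570)); o[:,400:]=cv2.resize(c['img'][150:310,232:344],(400,570),interpolation=cv2.INTER_CUBIC)
cv2.imwrite('pics/c5.png',o[:,:,::-1])
E
```

```text
[ 0.23720346  0.80926976 -0.25012182] [ 0.44243874 -0.01042187  0.20114824]
```

View pics/c5.png

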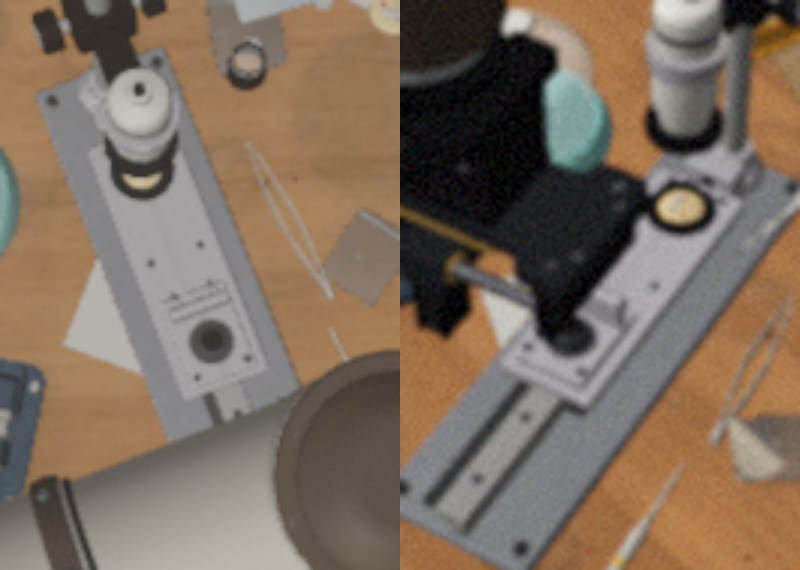

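The carriage is at the far end with the movement in the nest at crop (680,207), and the button is at top pixel (305.5,234). One numeric check, then I'll hand in if it agrees.

```bash
python3 - <<'E'
from h import *
import pickle
c=pickle.load(open('d0.pkl','rb'))['top']
x=(onz(c,235+212*133/400,120+342/3,.057)[:2]-[.57103,.03385])@[.9419,.3359]*1000
print('station x',x)
if abs(x+20)<3: print(r.finish_job())
E
```

```text
station x -21.14010300351172
the job is handed in; nothing more can be done
None
```

The job is handed in: I pushed the carriage about 81 mm to the end stop and let the button up there. In the last pictures the movement is in its nest, the carriage reads −21 mm against −20 mm at the stop, and the arm is clear; I did not test the lock by pushing back.

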